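# Load the dosing caddy of a planted aquarium

### The job

Load the black dosing caddy: stand each of the four bottles that have a hose nozzle on the cap upright in the drip insert made for it, the one whose well matches the bottle's own size and shape, right down on the well's floor. Set them down, do not drop them in. Leave the two sealed refill bottles with flat caps where they stand.

Things in the scene. Friction and masses are not known exactly. Their poses are not given: they have to be found in the camera images.
- bottle_small: White dosing bottle with a nozzle cap: round body 36 mm wide, 84 mm to the top of its shoulder (which slopes over the last 14 mm), neck 22 mm wide, 8 mm tall, round cap 28 mm wide from 92 to 116 mm up (good to grip from above), slim hose nozzle 22 mm tall on it; 138 mm in all. 60 to 370 g. On a 3 mm rubber mat. Origin: centre of the underside, z up.
- bottle_medium: White dosing bottle with a nozzle cap: round body 48 mm wide, 96 mm to the top of its shoulder (which slopes over the last 14 mm), neck 22 mm wide, 8 mm tall, round cap 28 mm wide from 104 to 128 mm up (good to grip from above), slim hose nozzle 22 mm tall on it; 150 mm in all. 60 to 370 g. On a 3 mm rubber mat. Origin: centre of the underside, z up.
- bottle_large: White dosing bottle with a nozzle cap: round body 60 mm wide, 104 mm to the top of its shoulder (which slopes over the last 14 mm), neck 22 mm wide, 8 mm tall, round cap 28 mm wide from 112 to 136 mm up (good to grip from above), slim hose nozzle 22 mm tall on it; 158 mm in all. 60 to 370 g. On a 3 mm rubber mat. Origin: centre of the underside, z up.
- bottle_square: White dosing bottle with a nozzle cap: square body 44 x 44 mm (x, y across flats), 90 mm to the top of its shoulder (which slopes over the last 14 mm), neck 22 mm wide, 8 mm tall, round cap 28 mm wide from 98 to 122 mm up (good to grip from above), slim hose nozzle 22 mm tall on it; 144 mm in all. 60 to 370 g. On a 3 mm rubber mat. Origin: centre of the underside, z up.
- insert_small: Grey drip insert, a block 94 x 94 x 22 mm with a central round well 52 mm wide, 17 mm deep, floor 5 mm above the underside: for the 36 mm round bottle, 8 mm to spare all round. One of four that fill the black caddy (202 mm square, rim 32 mm over the worktop) two by two in any order. All fixed. Origin: centre of the underside, 4 mm over the worktop.
- insert_medium: Grey drip insert, a block 94 x 94 x 22 mm with a central round well 64 mm wide, 17 mm deep, floor 5 mm above the underside: for the 48 mm round bottle, 8 mm to spare all round. One of four that fill the black caddy (202 mm square, rim 32 mm over the worktop) two by two in any order. All fixed. Origin: centre of the underside, 4 mm over the worktop.
- insert_large: Grey drip insert, a block 94 x 94 x 22 mm with a central round well 76 mm wide, 17 mm deep, floor 5 mm above the underside: for the 60 mm round bottle, 8 mm to spare all round. One of four that fill the black caddy (202 mm square, rim 32 mm over the worktop) two by two in any order. All fixed. Origin: centre of the underside, 4 mm over the worktop.
- insert_square: Grey drip insert, a block 94 x 94 x 22 mm with a central square well 60 x 60 mm (sides along x, y), 17 mm deep, floor 5 mm above the underside: for the 44 mm square bottle, 8 mm to spare all round. One of four that fill the black caddy (202 mm square, rim 32 mm over the worktop) two by two in any order. All fixed. Origin: centre of the underside, 4 mm over the worktop.
- sealed_large: Sealed refill bottle, not to be moved: the same white round body as the 60 mm dosing bottle (60 mm wide, shoulder 104 mm high), but a wider flat-topped cap (34 mm wide, 24 mm tall, no nozzle); 136 mm tall in all. Stands on the mat among the others. Origin: centre of the underside.
- sealed_square: Sealed refill bottle, not to be moved: the same white square body as the 44 mm dosing bottle (44 mm wide, shoulder 90 mm high), but a wider flat-topped cap (34 mm wide, 24 mm tall, no nozzle); 122 mm tall in all. Stands on the mat among the others. Origin: centre of the underside.
Not all that is in view belongs to the job. What is shaped like the bottle_square but orange or pink is not meant.

How it is judged (in metres and radians):
At the end, for the whole second after the job is handed in: Each nozzle bottle stands released, still and upright (0.1 rad) on the floor of its own insert's well (axis within 14.5 mm of the well's centre, underside less than 10 mm above the insert's underside); both sealed bottles are upright, within 20 mm of their starts (horizontal distance between bottle_small and insert_small below 0.0145 m and z of bottle_small in the frame of insert_small between 0 and 0.01 m and angle between each of bottle_small, bottle_medium, bottle_large, bottle_square, sealed_large, sealed_square's own z axis and vertical below 0.1 rad and linear speed of each of bottle_small, bottle_medium, bottle_large, bottle_square below 0.02 m/s and horizontal distance between bottle_medium and insert_medium below 0.0145 m and z of bottle_medium in the frame of insert_medium between 0 and 0.01 m and horizontal distance between bottle_large and insert_large below 0.0145 m and z of bottle_large in the frame of insert_large between 0 and 0.01 m and horizontal distance between bottle_square and insert_square below 0.0145 m and z of bottle_square in the frame of insert_square between 0 and 0.01 m and distance of each of sealed_large, sealed_square from where it was at the start of the episode below 0.02 m); the robot touches nothing.
It fails at once if a sealed refill bottle (60 mm round) is shifted by more than 20 mm, lifted or tipped (distance of sealed_large from where it was at the start of the episode above 0.02 m or angle between sealed_large's own z axis and vertical above 0.25 rad).
It fails at once if a sealed refill bottle (square) is shifted by more than 20 mm, lifted or tipped (distance of sealed_square from where it was at the start of the episode above 0.02 m or angle between sealed_square's own z axis and vertical above 0.25 rad).
It fails at once if a nozzle bottle is let go over its insert more than 25 mm above the well's floor ((horizontal distance between bottle_small and insert_small below 0.03 m and z of bottle_small in the frame of insert_small above 0.03 m and contact force between the fingers and bottle_small below 0.1 N) or (horizontal distance between bottle_medium and insert_medium below 0.03 m and z of bottle_medium in the frame of insert_medium above 0.03 m and contact force between the fingers and bottle_medium below 0.1 N) or (horizontal distance between bottle_large and insert_large below 0.03 m and z of bottle_large in the frame of insert_large above 0.03 m and contact force between the fingers and bottle_large below 0.1 N) or (horizontal distance between bottle_square and insert_square below 0.03 m and z of bottle_square in the frame of insert_square above 0.03 m and contact force between the fingers and bottle_square below 0.1 N)).
It also fails if it takes over 115 s, if anything falls off the work surface, if the arm or the gripper's body presses on something with over 40 N, if the wrist force passes 120 N, or if a joint passes its speed limit or range.

### The arm

A 7-joint arm with a two-finger parallel gripper is mounted at the origin on the work surface. World frame = base frame: x ahead of the robot, y to its left, z up, the work surface at z = 0. Lengths are in mm, angles in rad, forces in N, time in s.
With the tool pointing down it reaches from about 400 to 850 mm from the base axis. Payload 10.4 kg.
Tool frame: the origin (TCP) lies on the mounting face of the last link; the fingertips stand ahead of it and the grasp point (between the pads) lies 155 mm ahead of it (ctrl.tip_reach is the z of the fingertips in the tool frame, in mm); z points along the fingers, y is the direction in which the jaws open and shut (so a half turn about z gives the same grasp; the last joint's range is limited). The gripper opens to 85 mm and grips with 20 to 120 N. Pads are 22 mm wide; open, the fingers measure 114 mm over their backs; the gripper's body (76 mm by 85 mm) begins 54 mm behind the grasp point. The pads swing forward as they close: fully open they stand 13 mm farther back than shut.
Start: joints at [1.116, 0.332, -0.065, 1.46, 0.022, 1.35, -0.088], TCP at [261.58, -567.634, 404.738] pointing down, gripper open.
Joint ranges: [-2.6, 2.6], [-0.5, 2.12], [-1.47, 1.34], [0.16, 2.42], [-1.27, 4.41], [0.06, 2.06], [-2.6, 2.6]. Speed limits (rad/s): [2.22, 2.22, 2.79, 2.79, 3.14, 3.14, 3.14].

### API

Orientations are given as a rotation vector (axis times angle).
In Python, from station import ctrl gives the robot as it stands.
- The arm moves only by the tool servo_tool, never from a script. Its argument "moves" is a list of rows, each a list of 4 numbers: the shift along the world's x, y, z in mm, then the turn about the world's z in rad. A call has exactly 8 rows; each row is the pose to reach, as a shift and turn from the pose commanded when the call began; what a row does not reach only later rows make up. A row lasts 1/12 s, in which the tool goes at most 41.7 mm and 7.16 degrees, less where a joint would pass 70% of its speed; a pose out of reach is approached as far as the arm can. A call with a gripper value outside its range is refused whole. "jaw" is the opening in per cent of the stroke, from 0 (shut) to 100 (fully open), set as the call begins (left out, the last holds). The fingers move at their own pace and stop on an object; "force" is the grip in N (left out, the last holds). Time passes only in rows, so rows that repeat a pose let the fingers close, or fill a call up. It gives the time, the measured TCP pose, the force and the opening at its end, in the units of the state.
- ctrl.state(): the state, without advancing time (a new reading comes with each control period).
- ctrl.get_image(name): name is "scene" or "top" or "wrist"; returns the picture (480x640x3 uint8, blue, green, red); there is no depth.
- ctrl.camera_model(name): a dict with "fx", "fy", "cx", "cy" (pixels), "dist" ([k1, k2, p1, p2, k3] as OpenCV has them; the pictures are not rectified), "position" and "rotation" of the camera in the world. Camera axes: x right, y up, looking along -z (the intrinsics and any distortion apply to the point x, -y, -z); pixel columns grow to the right and rows downward; lengths in mm; the calibration is good to about 2 mm. A picture is of the moment at which its call begins: read the wrist's pose just before it. camera_model takes no time and is no camera call; for the wrist camera it gives the pose at the moment of the call.
- ctrl.close_job(): hands the job in, once; it reports no verdict.
The state is a dict: "time_s": time; "joint_pos": joint angles; "qvel": joint speeds; "effort": joint torques, N m; "eef_pos": TCP position; "tool_rot": TCP orientation; "force": force on the tool from outside, world axes, zero at the start; "ft_torque": the same for the moment, N m; "grip_width": finger opening in mm.
Only numpy, scipy, OpenCV 4.12 (cv2) and the standard library are available. Lean on these libraries where they do the work, as an engineer would, in place of code of your own. Each camera call takes 0.05 s, during which the arm holds its last target. There are 200 camera calls.

## Working session

There is one attempt and no reset: what is moved stays moved. The work goes in short steps, Python scripts to look and compute and a tool call to move; the robot and the scene stay as the last step left them, time stands still between calls to the robot, and variables do not carry over. Pictures are saved under pics/ and viewed, about 12 in all and at most 16, crops included, and the job is handed in when it is done.

Besides the shell and the picture viewer there is one more tool, called after ">>>" as name(argument=value, ...), one argument or row to a line, values as JSON. servo_tool: Moves the arm, as the interface text tells. Its arguments: {"type":"object","properties":{"moves":{"type":"array"},"jaw":{"type":"number"},"force":{"type":"number"}},"required":["moves"]}

```bash
mkdir -p pics; cat > h.py <<'E'
import numpy as np,cv2
from station import ctrl
def snap(n,f):
    m=ctrl.camera_model(n); im=ctrl.get_image(n); cv2.imwrite(f'pics/{f}.png',im); return im,m
def ray(m,u,v):
    K=np.array([[m['fx'],0,m['cx']],[0,m['fy'],m['cy']],[0,0,1.]])
    p=cv2.undistortPoints(np.array([[[u,v]]],float),K,np.array(m['dist'],float))[0,0]
    return np.array(m['position']),np.array(m['rotation'])@np.array([p[0],-p[1],-1])
def at(m,u,v,z):
    o,d=ray(m,u,v); return (o+d*(z-o[2])/d[2]).round(1)
def proj(m,P):
    R=np.array(m['rotation']);c=R.T@(np.array(P,float)-m['position']);c=c*[1,-1,-1]
    K=np.array([[m['fx'],0,m['cx']],[0,m['fy'],m['cy']],[0,0,1.]])
    return cv2.projectPoints(c.reshape(1,1,3),np.zeros(3),np.zeros(3),K,np.array(m['dist'],float))[0][0,0]
E
python3 - <<'E'
from h import *
for n in('scene','top'):
    im,m=snap(n,n+'0'); cv2.imwrite(f'pics/{n}0b.png',cv2.resize(im,(800,600)))
    print(n,m)
s=ctrl.state();print(s['eef_pos'],s['tool_rot'],s['grip_width'],s['time_s'],ctrl.tip_reach)
E
```

```text
scene {'fx': 599.6886788043719, 'fy': 599.6886788043719, 'cx': 324.77012642725555, 'cy': 239.88431936634382, 'dist': array([-0.08112859,  0.        ,  0.        ,  0.        ,  0.        ]), 'position': array([1148.83997014,  612.57207058,  708.3096843 ]), 'rotation': array([0.46239221, 1.08251005, 2.07395627])}
top {'fx': 536.107051079386, 'fy': 536.107051079386, 'cx': 316.1824506241918, 'cy': 241.97409024872113, 'dist': array([-0.15413531,  0.        ,  0.        ,  0.        ,  0.        ]), 'position': array([ 311.11560626,    8.05501774, 1196.41104729]), 'rotation': array([ 0.14320401, -0.11907367, -1.59474219])}
[ 261.53711565 -567.51940212  403.99888608] [-3.06744881e+00 -6.72813349e-01  4.98749836e-04] 85.23054125508516 0.1 173.4
```

View pics/top0b.png

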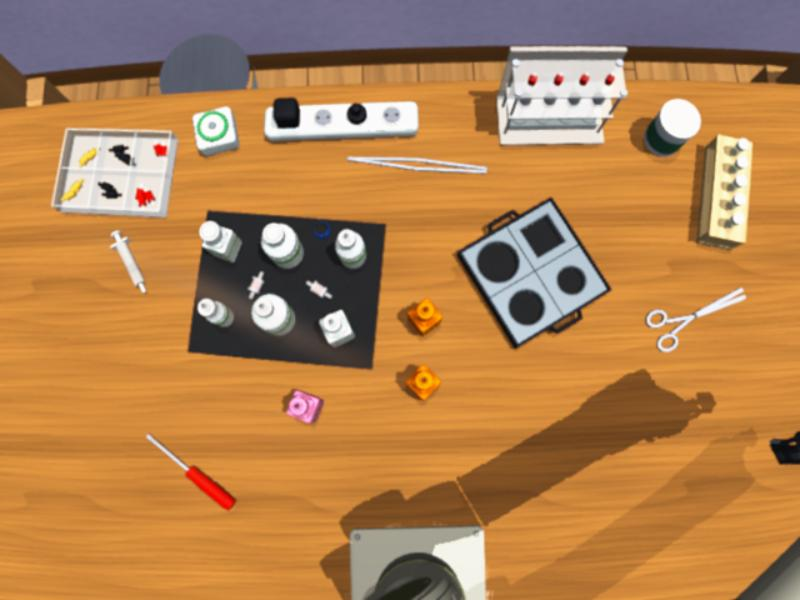

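View pics/scene0b.png

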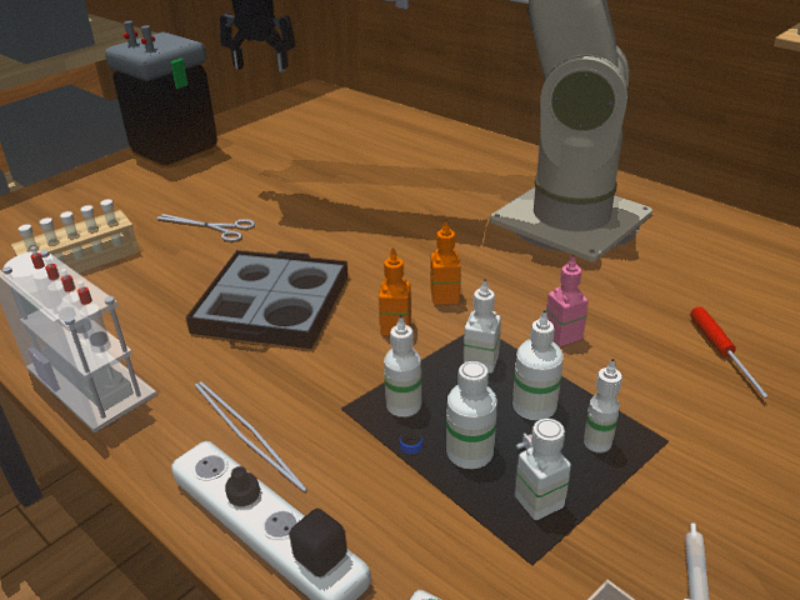

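```bash
sed -i "s/np.array(m\['rotation'\])/cv2.Rodrigues(np.array(m['rotation'],float))[0]/" h.py
python3 - <<'E'
import cv2
im=cv2.imread('pics/top0.png')
for n,(x,y,w,h) in dict(b=(150,170,160,120),c=(360,155,133,100)).items():
    s=800/w;c=cv2.resize(im[y:y+h,x:x+w],(800,600),interpolation=cv2.INTER_CUBIC)
    for k in range(0,w,20): cv2.putText(c,str(x+k),(int(k*s),10),0,.4,(0,255,255));cv2.line(c,(int(k*s),0),(int(k*s),600),(0,255,255),1) if 0 else None
    cv2.imwrite(f'pics/top0{n}.png',c)
E
```

```text
(no output)
```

View pics/top0b.png

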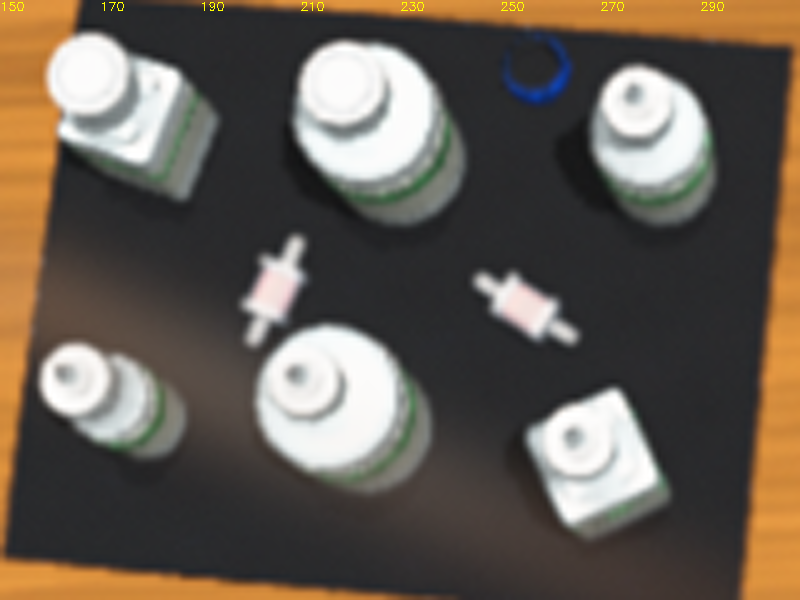

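View pics/top0c.png

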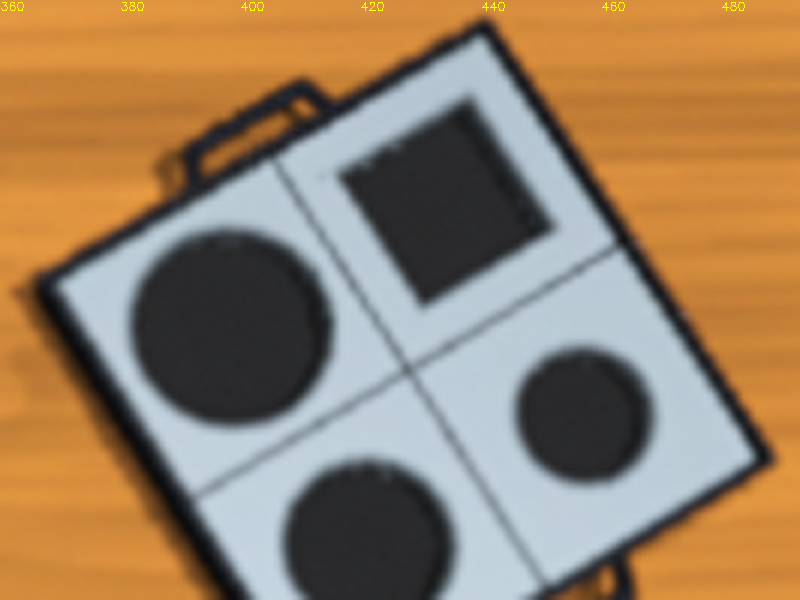

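```bash
python3 - <<'E'
from h import *
m=ctrl.camera_model('top')
B=dict(ssq=(90,75,125),sl=(343,82,139),med=(637,103,131),small=(76,380,119),large=(300,382,139),sq=(580,440,125))
for k,(u,v,z) in B.items():
    p=at(m,150+u/5,170+v/5,z);print(k,p,np.hypot(*p[:2]).round())
print('body base check: large',at(m,150+372/5,170+465/5,0))
C=dict(large=(231,328),med=(369,543),small=(585,416),square=(446,202),ctr=(410,370),a=(190,497),b=(625,240))
for k,(u,v) in C.items(): print(k,at(m,360+u/6.015,155+v/6,26))
f=lambda u,v:at(m,150+u/5,170+v/5,80)
a,b,c,d=f(527,437),f(615,390),f(668,490),f(590,540)
for e in(b-a,c-b):print(np.degrees(np.arctan2(e[1],e[0])))
R=cv2.Rodrigues(np.array(ctrl.state()['tool_rot']))[0];print(R.round(3))
w=ctrl.camera_model('wrist');print(w['position'],w['fx'])
E
```

```text
ssq [621.9 330.5 125. ] 704.0
sl [610.7 219.5 139. ] 649.0
med [599.6  98.9 131. ] 608.0
small [493.  335.1 119. ] 596.0
large [486.2 236.2 139. ] 541.0
sq [461.4 124.4 125. ] 478.0
body base check: large [470.1 232.9   0. ]
large [ 575.8 -162.7   26. ]
med [ 493.1 -209.5   26. ]
small [ 538.6 -293.7   26. ]
square [ 622.3 -246.8   26. ]
ctr [ 557.9 -228.8   26. ]
a [ 512.3 -144.1   26. ]
b [ 605.9 -314.2   26. ]
-63.19165610465716
-153.27564678805234
[[ 0.908  0.419 -0.001]
 [ 0.419 -0.908  0.001]
 [-0.    -0.001 -1.   ]]
[ 333.76726428 -535.12469388  372.8246612 ] 387.1198457812582
```

>>> servo_tool(
  moves=[
    [20,27,0,0],
    [45,61,0,0],
    [70,95,0,0],
    [95,129,0,0],
    [120,163,0,0],
    [145,197,0,0],
    [165,224,0,0],
    [180,245,0,0],
  ],
)

```text
time_s: 0.77
eef_pos: [443.5, -319.0, 404.6]
tool_rot: [-3.067, -0.678, -0.001]
force: [1.2, -0.8, -0.2]
grip_width: 85.2
```

>>> servo_tool(
  moves=[
    [10,15,0,0],
    [20,28,0,0],
    [30,40,0,0],
    [38,52,0,0],
    [43,58,0,0],
    [45,60,0,0],
    [45,60,0,0],
    [45,60,0,0],
  ],
  jaw=60,
  force=40,
)

```text
time_s: 1.43
eef_pos: [486.1, -263.4, 404.6]
tool_rot: [3.069, 0.672, -0.001]
force: [-0.1, -0.1, 0.1]
grip_width: 51.1
```

```bash
python3 - <<'E'
from h import *
im,m=snap('wrist','w1'); cv2.imwrite('pics/w1b.png',cv2.resize(im,(800,600)))
s=ctrl.state();print(s['eef_pos'],s['tool_rot'],s['grip_width'],s['joint_pos'])
for P in [(575.8,-162.7,26),(493.1,-209.5,26),(538.6,-293.7,26),(622.3,-246.8,26)]: print(proj(m,P)*1.25)
E
```

```text
[ 486.03440879 -263.60403376  404.62575841] [ 3.06887294e+00  6.70851419e-01 -6.46474537e-04] 51.27985378243046 [ 0.69063868  0.19210302 -0.3140346   1.64166671  0.06140915  1.31766139
 -0.77376125]
[314.10161882  72.1466425 ]
[332.68965165 218.06778186]
[466.74342532 209.22305605]
[461.42921991  59.91126762]
```

View pics/w1b.png

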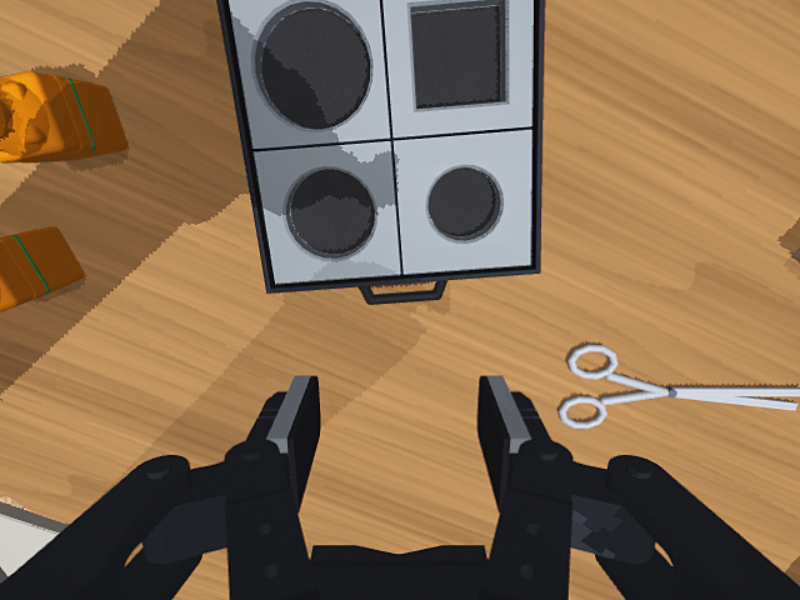

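>>> servo_tool(
  moves=[
    [0,20,10,0],
    [-2,55,20,0],
    [-4,93,35,0],
    [-6,131,45,0],
    [-8,169,55,0],
    [-10,207,65,0],
    [-12,245,75,0],
    [-14,283,75,0],
  ],
)

```text
time_s: 2.15
eef_pos: [472.2, 21.4, 481.9]
tool_rot: [3.068, 0.67, 0.005]
force: [0.7, 0.7, 0.4]
grip_width: 51.2
```

>>> servo_tool(
  moves=[
    [0,38,0,0],
    [0,76,0,0],
    [-2,110,0,0],
    [-2,140,0,0],
    [-2,160,0,0],
    [-2,170,0,0],
    [-2,170,0,0],
    [-2,170,0,0],
  ],
)

```text
time_s: 2.82
eef_pos: [471.0, 189.1, 479.6]
tool_rot: [3.068, 0.672, -0.001]
force: [0.3, -0.5, -0.1]
grip_width: 51.2
```

```bash
python3 - <<'E'
from h import *
im,m=snap('wrist','w2'); cv2.imwrite('pics/w2b.png',cv2.resize(im,(800,600)))
s=ctrl.state();print(s['eef_pos'],s['tool_rot'],s['grip_width'],s['joint_pos'])
import pickle;pickle.dump(m,open('w2.p','wb'))
for P in [(599.6,98.9,131),(493,335,119),(486,236,139),(461,124,125)]: print(proj(m,P)*1.25)
E
```

```text
[471.1551618  188.52270514 479.57178536] [ 3.06868478e+00  6.69390209e-01 -5.67705409e-04] 50.813952246500655 [ 0.22366662  0.09302259 -0.73407795  1.61250327  0.0632606   1.46071759
 -1.65650403]
[615.17097715 143.2319955 ]
[205.32260582 140.82183197]
[339.86729012 219.85280701]
[474.67705438 315.1161811 ]
```

View pics/w2b.png

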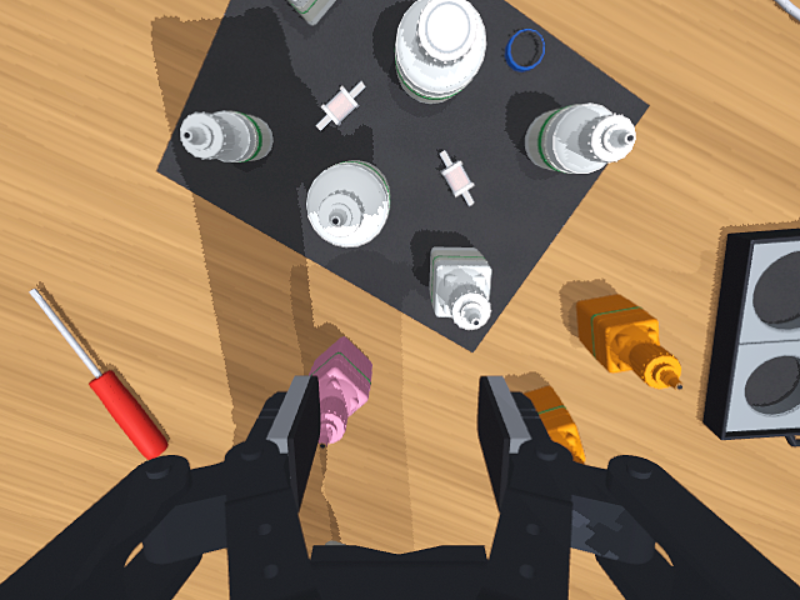

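```bash
python3 - <<'E'
from h import *
import pickle
m=pickle.load(open('w2.p','rb'))
for k,(u,v,z) in dict(med=(608,138,131),small=(204,135,119),large=(341,213,139),sq=(468,308,125)).items(): print(k,at(m,u/1.25,v/1.25,z))
# wells: rebuild wrist model at the w1 pose
R=cv2.Rodrigues(np.array([3.06868478,.66939021,-.0005677]))[0]
Rc=cv2.Rodrigues(np.array(m['rotation'],float))[0]
off=R.T@(np.array(m['position'])-[471.155,188.52,479.57]);rel=R.T@Rc
R1=cv2.Rodrigues(np.array([3.06887294,.670851419,-.00064647]))[0]
m1=dict(m);m1['position']=np.array([486.03,-263.6,404.63])+R1@off;m1['rotation']=cv2.Rodrigues(R1@rel)[0].ravel()
for k,(u,v) in dict(large=(315,66),med=(332,212),small=(465,203),sq=(460,56)).items(): print('well',k,at(m1,u/1.25,v/1.25,26))
E
```

```text
med [600.4 104.6 131. ]
small [496.  336.8 119. ]
large [490.3 237.  139. ]
sq [463.8 130.7 125. ]
well large [ 579.  -161.3   26. ]
well med [ 496.5 -206.9   26. ]
well small [ 541.7 -290.1   26. ]
well sq [ 623.6 -244.3   26. ]
```

>>> servo_tool(
  moves=[
    [10,25,0,0],
    [18,42,-10,0],
    [18,46,-40,0],
    [18,46,-75,0],
    [18,46,-105,0],
    [18,46,-125,0],
    [18,46,-130,0],
    [18,46,-130,0],
  ],
)

```text
time_s: 3.53
eef_pos: [489.0, 234.5, 348.7]
tool_rot: [3.068, 0.669, -0.004]
force: [-0.1, -0.4, 0.0]
grip_width: 51.2
```

```bash
python3 - <<'E'
from h import *
im,m=snap('wrist','w3'); cv2.imwrite('pics/w3b.png',im)
s=ctrl.state();print(s['eef_pos'],s['tool_rot'],s['joint_pos'])
for z in (139,161): print(proj(m,(490.3,237,z)))
E
```

```text
[489.19243624 235.19982874 350.23966869] [ 3.06881930e+00  6.70095689e-01 -9.49935751e-05] [ 0.12097939  0.27364845 -0.75420457  1.72050729  0.1983406   1.22588735
 -1.82305714]
[313.56353576 276.22070333]
[312.96692486 295.8594289 ]
```

View pics/w3b.png

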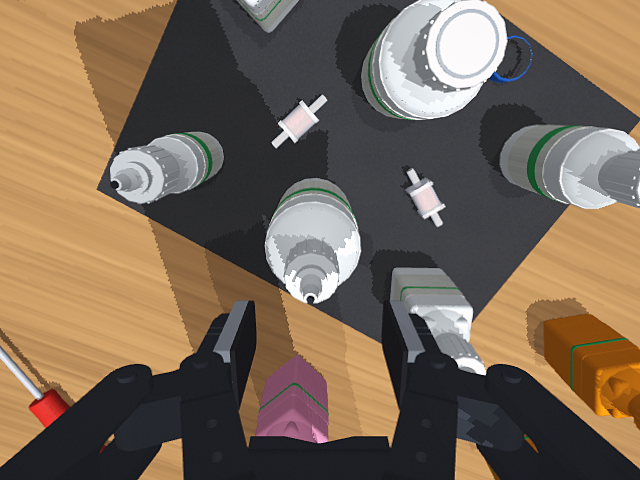

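>>> servo_tool(
  moves=[
    [-1,2,-15,0],
    [-1,2,-35,0],
    [-1,2,-53,0],
    [-1,2,-62,0],
    [-1,2,-66,0],
    [-1,2,-66,0],
    [-1,2,-66,0],
    [-1,2,-66,0],
  ],
)

```text
time_s: 4.25
eef_pos: [488.0, 238.6, 285.1]
tool_rot: [-3.069, -0.673, -0.003]
force: [-0.4, 0.4, 1.3]
grip_width: 50.8
```

>>> servo_tool(
  moves=[
    [0,0,0,0],
    [0,0,0,0],
    [0,0,0,0],
    [0,0,0,0],
    [0,0,0,0],
    [0,0,0,0],
    [0,0,0,0],
    [0,0,0,0],
  ],
  jaw=0,
  force=40,
)

```text
time_s: 4.92
eef_pos: [487.9, 238.5, 284.5]
tool_rot: [3.069, 0.673, 0.002]
force: [-0.6, -2.2, 6.7]
grip_width: 26.8
```

>>> servo_tool(
  moves=[
    [0,0,5,0],
    [0,0,25,0],
    [0,0,55,0],
    [0,0,90,0],
    [0,0,125,0],
    [0,0,155,0],
    [0,0,178,0],
    [0,0,190,0],
  ],
)

```text
time_s: 5.58
eef_pos: [487.4, 238.7, 476.7]
tool_rot: [-3.068, -0.673, -0.005]
force: [0.6, -0.5, -3.2]
grip_width: 26.6
```

>>> servo_tool(
  moves=[
    [3,-12,0,0],
    [8,-36,0,0],
    [15,-67,0,0],
    [22,-100,0,0],
    [30,-133,0,0],
    [37,-166,0,0],
    [45,-199,0,0],
    [52,-232,0,0],
  ],
)

```text
time_s: 6.25
eef_pos: [539.5, 4.6, 472.6]
tool_rot: [-3.068, -0.673, 0.003]
force: [0.8, 1.5, -3.3]
grip_width: 27.0
```

>>> servo_tool(
  moves=[
    [8,-33,0,0],
    [15,-66,0,0],
    [22,-99,0,0],
    [28,-127,0,0],
    [33,-149,0,0],
    [37,-163,0,0],
    [38,-168,0,0],
    [38,-168,0,0],
  ],
)

```text
time_s: 6.92
eef_pos: [577.7, -162.2, 472.8]
tool_rot: [-3.068, -0.671, 0.002]
force: [-0.2, -0.6, -3.9]
grip_width: 26.9
```

```bash
python3 - <<'E'
from h import *
im,m=snap('wrist','w4'); cv2.imwrite('pics/w4b.png',im)
s=ctrl.state();print(s['eef_pos'],s['tool_rot'],s['joint_pos'],s['grip_width'],s['force'])
E
```

```text
[ 577.67926806 -160.61407077  473.19301273] [-3.06711180e+00 -6.74191802e-01  9.08141228e-04] [ 0.58593749  0.28945268 -0.49250612  1.40088712  0.13485916  1.48580593
 -1.03877407] 26.996094486674245 [ 0.04442203  0.73103705 -4.5219627 ]
```

View pics/w4b.png

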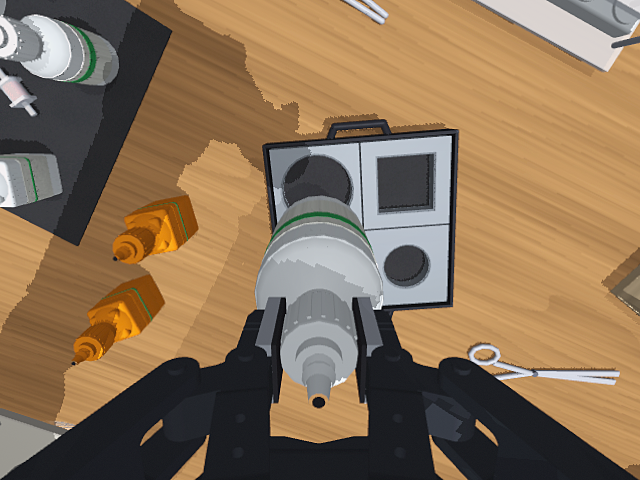

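>>> servo_tool(
  moves=[
    [0,0,-10,0],
    [0,0,-35,0],
    [0,0,-68,0],
    [0,0,-100,0],
    [0,0,-130,0],
    [0,0,-153,0],
    [0,0,-166,0],
    [0,0,-172,0],
  ],
)

```text
time_s: 7.63
eef_pos: [576.9, -160.2, 299.5]
tool_rot: [-3.066, -0.676, 0.004]
force: [-0.2, -0.2, -3.5]
grip_width: 26.5
```

>>> servo_tool(
  moves=[
    [0,0,-3,0],
    [0,0,-6,0],
    [0,0,-8,0],
    [0,0,-10,0],
    [0,0,-11,0],
    [0,0,-12,0],
    [0,0,-12,0],
    [0,0,-12,0],
  ],
)

```text
time_s: 8.3
eef_pos: [577.8, -161.8, 290.6]
tool_rot: [3.068, 0.673, 0.002]
force: [-1.3, -0.6, 3.9]
grip_width: 26.7
```

>>> servo_tool(
  moves=[
    [0,0,0,0],
    [0,0,0,0],
    [0,0,0,0],
    [0,0,5,0],
    [0,0,25,0],
    [0,0,55,0],
    [0,0,90,0],
    [0,0,120,0],
  ],
  jaw=60,
)

```text
time_s: 8.97
eef_pos: [577.5, -161.5, 412.1]
tool_rot: [3.068, 0.673, 0.001]
force: [0.3, -0.1, -0.7]
grip_width: 51.1
```

```bash
python3 - <<'E'
from h import *
im,m=snap('wrist','w5'); cv2.imwrite('pics/w5b.png',im)
s=ctrl.state();print(s['eef_pos'],s['grip_width'],s['force'])
for z in (145,167): print(proj(m,(579,-161,z)))
E
```

```text
[ 578.40080493 -161.33549554  418.61693849] 51.42271442839225 [ 0.92639196 -0.54151603  6.09825558]
[317.67216818 242.83204633]
[317.59437727 254.52653709]
```

View pics/w5b.png

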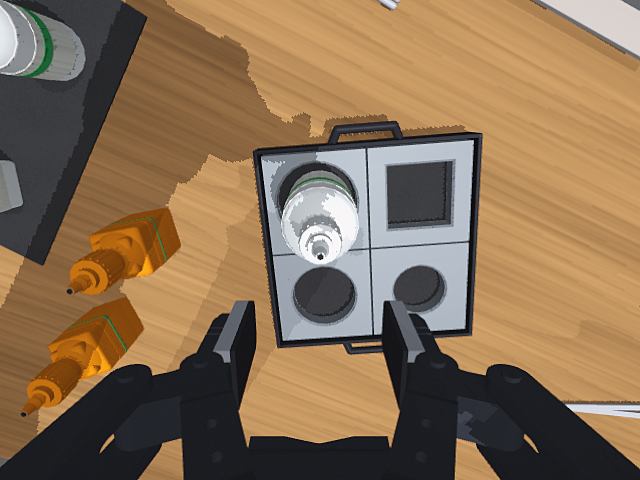

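>>> servo_tool(
  moves=[
    [2,20,0,0],
    [5,56,0,0],
    [8,96,0,0],
    [12,136,0,0],
    [15,176,0,0],
    [18,212,0,0],
    [21,242,0,0],
    [22,258,0,0],
  ],
)

```text
time_s: 9.68
eef_pos: [599.0, 101.2, 410.1]
tool_rot: [-3.065, -0.68, -0.001]
force: [0.3, 0.3, -0.0]
grip_width: 51.2
```

>>> servo_tool(
  moves=[
    [0,6,0,0],
    [0,8,0,0],
    [0,8,-10,0],
    [0,8,-30,0],
    [0,8,-45,0],
    [0,8,-55,0],
    [0,8,-60,0],
    [0,8,-60,0],
  ],
)

```text
time_s: 10.35
eef_pos: [599.5, 103.1, 348.5]
tool_rot: [3.069, 0.671, -0.003]
force: [0.0, 0.4, 0.3]
grip_width: 51.2
```

```bash
python3 - <<'E'
from h import *
im,m=snap('wrist','w6'); cv2.imwrite('pics/w6b.png',im)
s=ctrl.state();print(s['eef_pos'],s['grip_width'],s['force'])
for z in (131,153): print(proj(m,(600.4,104.6,z)))
E
```

```text
[599.68509409 103.51812436 349.55377583] 51.102259350860095 [-0.18193972  0.0761316   0.84061347]
[315.22049928 271.93782097]
[314.81272533 290.21259607]
```

View pics/w6b.png

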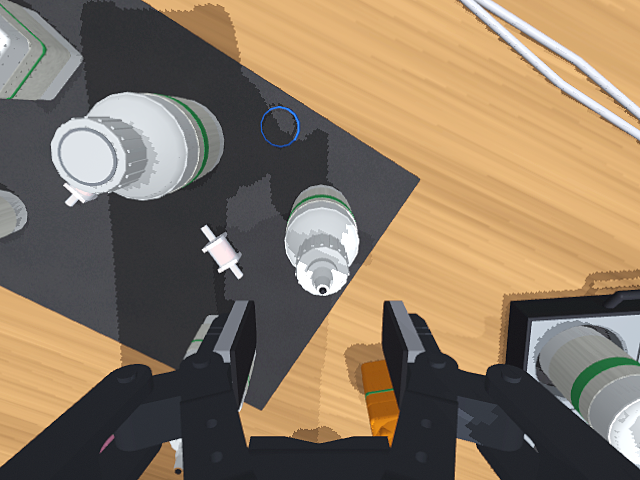

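>>> servo_tool(
  moves=[
    [1,-2,-15,0],
    [1,-2,-38,0],
    [1,-2,-58,0],
    [1,-2,-69,0],
    [1,-2,-74,0],
    [1,-2,-74,0],
    [1,-2,-74,0],
    [1,-2,-74,0],
  ],
)

```text
time_s: 11.07
eef_pos: [601.0, 102.5, 277.2]
tool_rot: [3.068, 0.673, 0.003]
force: [0.8, 0.0, 0.4]
grip_width: 51.0
```

>>> servo_tool(
  moves=[
    [0,0,0,0],
    [0,0,0,0],
    [0,0,0,0],
    [0,0,0,0],
    [0,0,0,0],
    [0,0,0,0],
    [0,0,0,0],
    [0,0,0,0],
  ],
  jaw=0,
)

```text
time_s: 11.73
eef_pos: [600.9, 102.4, 276.7]
tool_rot: [3.068, 0.673, 0.003]
force: [0.6, -0.2, 6.8]
grip_width: 26.8
```

>>> servo_tool(
  moves=[
    [0,0,5,0],
    [0,0,25,0],
    [0,0,55,0],
    [0,0,90,0],
    [0,0,125,0],
    [0,0,155,0],
    [0,0,180,0],
    [0,0,195,0],
  ],
)

```text
time_s: 12.4
eef_pos: [600.4, 102.6, 474.1]
tool_rot: [3.068, 0.673, 0.005]
force: [0.3, 0.6, -1.8]
grip_width: 27.1
```

>>> servo_tool(
  moves=[
    [-4,-12,0,0],
    [-12,-36,0,0],
    [-23,-67,0,0],
    [-34,-100,0,0],
    [-45,-133,0,0],
    [-56,-166,0,0],
    [-67,-199,0,0],
    [-78,-230,0,0],
  ],
)

```text
time_s: 13.07
eef_pos: [520.8, -130.4, 469.1]
tool_rot: [-3.069, -0.671, 0.003]
force: [0.1, 0.2, -2.5]
grip_width: 26.8
```

>>> servo_tool(
  moves=[
    [-10,-28,0,0],
    [-18,-52,0,0],
    [-24,-70,0,0],
    [-26,-78,0,0],
    [-27,-80,-8,0],
    [-27,-80,-25,0],
    [-27,-80,-50,0],
    [-27,-80,-75,0],
  ],
)

```text
time_s: 13.73
eef_pos: [495.7, -206.1, 394.1]
tool_rot: [-3.068, -0.676, -0.001]
force: [0.5, -0.2, -3.9]
grip_width: 26.5
```

>>> servo_tool(
  moves=[
    [0,0,-20,0],
    [0,0,-45,0],
    [0,0,-70,0],
    [0,0,-88,0],
    [0,0,-96,0],
    [0,0,-100,0],
    [0,0,-102,0],
    [0,0,-102,0],
  ],
)

```text
time_s: 14.4
eef_pos: [495.9, -207.3, 294.2]
tool_rot: [3.068, 0.674, 0.001]
force: [-0.2, -0.0, -1.5]
grip_width: 26.6
```

>>> servo_tool(
  moves=[
    [0,0,-3,0],
    [0,0,-6,0],
    [0,0,-8,0],
    [0,0,-10,0],
    [0,0,-11,0],
    [0,0,-12,0],
    [0,0,-12,0],
    [0,0,-12,0],
  ],
)

```text
time_s: 15.07
eef_pos: [495.8, -207.7, 282.7]
tool_rot: [3.068, 0.673, 0.001]
force: [-2.3, 0.8, 5.7]
grip_width: 26.7
```

>>> servo_tool(
  moves=[
    [0,0,0,0],
    [0,0,0,0],
    [0,0,0,0],
    [0,0,5,0],
    [0,0,25,0],
    [0,0,60,0],
    [0,0,95,0],
    [0,0,120,0],
  ],
  jaw=60,
)

```text
time_s: 15.73
eef_pos: [495.7, -207.5, 405.1]
tool_rot: [3.067, 0.673, 0.003]
force: [0.3, -0.4, 0.1]
grip_width: 51.2
```

>>> servo_tool(
  moves=[
    [0,20,0,0],
    [0,57,0,0],
    [0,97,0,0],
    [0,137,0,0],
    [0,177,0,0],
    [0,217,0,0],
    [0,257,0,0],
    [0,297,0,0],
  ],
)

```text
time_s: 16.4
eef_pos: [495.1, 91.3, 402.4]
tool_rot: [3.068, 0.673, 0.001]
force: [0.5, 0.3, 0.2]
grip_width: 51.4
```

>>> servo_tool(
  moves=[
    [0,40,0,0],
    [0,80,0,0],
    [0,120,0,0],
    [0,160,0,0],
    [0,195,0,0],
    [0,223,0,0],
    [0,239,0,0],
    [0,246,0,0],
  ],
)

```text
time_s: 17.07
eef_pos: [494.5, 338.2, 401.8]
tool_rot: [-3.066, -0.678, 0.001]
force: [-0.4, -0.3, 0.6]
grip_width: 51.4
```

>>> servo_tool(
  moves=[
    [0,0,-5,0],
    [0,0,-15,0],
    [0,0,-30,0],
    [0,0,-45,0],
    [0,0,-55,0],
    [0,0,-60,0],
    [0,0,-60,0],
    [0,0,-60,0],
  ],
)

```text
time_s: 17.73
eef_pos: [495.9, 334.9, 342.0]
tool_rot: [3.069, 0.672, 0.0]
force: [0.6, 0.6, 0.9]
grip_width: 50.9
```

```bash
python3 - <<'E'
from h import *
im,m=snap('wrist','w7'); im2,m2=snap('top','t7'); cv2.imwrite('pics/w7b.png',np.hstack([cv2.resize(im[150:],(467,240)),cv2.resize(im2[130:290,350:500],(225,240))]))
s=ctrl.state();print(s['eef_pos'],s['tool_rot'],s['joint_pos'],s['force'])
for z in (119,141): p=proj(m,(496,336.8,z));print(p,(p-[0,150])*[467/640,240/330])
E
```

```text
[495.80609784 335.33589126 342.58273137] [-3.06847239e+00 -6.72396528e-01 -1.87353817e-03] [-0.05856828  0.42184818 -0.77946918  1.58357341  0.3072972   1.2619688
 -2.02741592] [0.57774632 0.68298281 0.51492269]
[313.89243949 269.60540488] [229.04338944  86.985749  ]
[313.36390876 286.98506657] [228.65772717  99.62550296]
```

View pics/w7b.png

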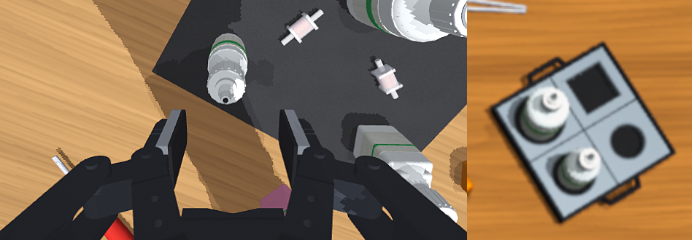

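>>> servo_tool(
  moves=[
    [-1,2,-15,0],
    [-1,2,-40,0],
    [-1,2,-60,0],
    [-1,2,-72,0],
    [-1,2,-78,0],
    [-1,2,-78,0],
    [-1,2,-78,0],
    [-1,2,-78,0],
  ],
)

```text
time_s: 18.5
eef_pos: [494.9, 337.8, 265.1]
tool_rot: [-3.068, -0.673, -0.003]
force: [-0.6, 0.5, 0.6]
grip_width: 51.3
```

>>> servo_tool(
  moves=[
    [0,0,0,0],
    [0,0,0,0],
    [0,0,0,0],
    [0,0,0,0],
    [0,0,0,0],
    [0,0,0,0],
    [0,0,0,0],
    [0,0,0,0],
  ],
  jaw=0,
)

```text
time_s: 19.17
eef_pos: [494.8, 337.8, 264.7]
tool_rot: [-3.068, -0.673, -0.002]
force: [-0.1, -0.3, 5.8]
grip_width: 27.0
```

>>> servo_tool(
  moves=[
    [0,0,5,0],
    [0,0,25,0],
    [0,0,55,0],
    [0,0,90,0],
    [0,0,125,0],
    [0,0,155,0],
    [0,0,180,0],
    [0,0,195,0],
  ],
)

```text
time_s: 19.83
eef_pos: [494.4, 337.5, 462.2]
tool_rot: [-3.068, -0.673, -0.005]
force: [0.3, -1.2, -0.8]
grip_width: 26.8
```

>>> servo_tool(
  moves=[
    [1,-12,0,0],
    [3,-36,0,0],
    [5,-70,0,0],
    [8,-106,0,0],
    [11,-142,0,0],
    [14,-178,0,0],
    [16,-214,0,0],
    [18,-250,0,0],
  ],
)

```text
time_s: 20.5
eef_pos: [512.0, 84.7, 457.9]
tool_rot: [3.069, 0.672, -0.002]
force: [0.8, -0.9, -1.5]
grip_width: 26.9
```

>>> servo_tool(
  moves=[
    [3,-36,0,0],
    [6,-72,0,0],
    [9,-108,0,0],
    [12,-144,0,0],
    [15,-180,0,0],
    [18,-216,0,0],
    [21,-252,0,0],
    [23,-288,0,0],
  ],
)

```text
time_s: 21.17
eef_pos: [534.7, -203.0, 457.8]
tool_rot: [-3.069, -0.672, 0.002]
force: [0.8, 0.9, -0.3]
grip_width: 26.8
```

>>> servo_tool(
  moves=[
    [2,-33,0,0],
    [4,-60,0,0],
    [5,-78,0,0],
    [6,-87,0,0],
    [6,-90,0,0],
    [6,-90,-15,0],
    [6,-90,-40,0],
    [6,-90,-70,0],
  ],
)

```text
time_s: 21.83
eef_pos: [542.3, -288.5, 389.7]
tool_rot: [3.066, 0.677, 0.005]
force: [0.4, -0.4, -0.6]
grip_width: 27.0
```

>>> servo_tool(
  moves=[
    [0,0,-25,0],
    [0,0,-50,0],
    [0,0,-75,0],
    [0,0,-93,0],
    [0,0,-101,0],
    [0,0,-105,0],
    [0,0,-107,0],
    [0,0,-107,0],
  ],
)

```text
time_s: 22.5
eef_pos: [542.0, -290.2, 282.7]
tool_rot: [3.068, 0.674, 0.002]
force: [-0.5, 0.4, -1.1]
grip_width: 26.4
```

>>> servo_tool(
  moves=[
    [0,0,-3,0],
    [0,0,-6,0],
    [0,0,-8,0],
    [0,0,-10,0],
    [0,0,-11,0],
    [0,0,-12,0],
    [0,0,-12,0],
    [0,0,-12,0],
  ],
)

```text
time_s: 23.17
eef_pos: [541.9, -290.5, 270.7]
tool_rot: [3.068, 0.673, 0.001]
force: [-1.7, 0.8, 6.1]
grip_width: 26.8
```

>>> servo_tool(
  moves=[
    [0,0,0,0],
    [0,0,0,0],
    [0,0,0,0],
    [0,0,5,0],
    [0,0,27,0],
    [0,0,65,0],
    [0,0,102,0],
    [0,0,130,0],
  ],
  jaw=60,
)

```text
time_s: 23.83
eef_pos: [541.6, -290.5, 403.2]
tool_rot: [3.067, 0.673, 0.003]
force: [0.3, -0.1, -0.6]
grip_width: 51.2
```

>>> servo_tool(
  moves=[
    [-3,18,0,0],
    [-10,52,0,0],
    [-17,90,0,0],
    [-24,128,0,0],
    [-31,166,0,0],
    [-38,204,0,0],
    [-45,242,0,0],
    [-52,280,0,0],
  ],
)

```text
time_s: 24.5
eef_pos: [488.8, -8.8, 400.2]
tool_rot: [3.068, 0.673, 0.001]
force: [0.8, 1.1, -1.0]
grip_width: 51.1
```

>>> servo_tool(
  moves=[
    [-7,38,0,0],
    [-14,76,0,0],
    [-20,108,0,0],
    [-24,128,0,0],
    [-26,138,0,0],
    [-26,140,-15,0],
    [-26,140,-35,0],
    [-26,140,-48,0],
  ],
)

```text
time_s: 25.17
eef_pos: [463.6, 128.6, 350.6]
tool_rot: [3.068, 0.672, -0.001]
force: [-0.1, -1.2, -0.7]
grip_width: 51.3
```

>>> servo_tool(
  moves=[
    [0,0,-4,0],
    [0,0,-4,0],
    [0,0,-4,0],
    [0,0,-4,0],
    [0,0,-4,0],
    [0,0,-4,0],
    [0,0,-4,0],
    [0,0,-4,0],
  ],
)

```text
time_s: 25.83
eef_pos: [463.6, 129.4, 348.0]
tool_rot: [3.068, 0.673, 0.001]
force: [1.0, -0.0, 0.4]
grip_width: 51.3
```

```bash
python3 - <<'E'
from h import *
im,m=snap('wrist','w8'); im2,m2=snap('top','t8'); cv2.imwrite('pics/w8b.png',np.hstack([im,cv2.resize(im2[160:280,370:490],(150,150))[[*range(150)]+[0]*330]]))
s=ctrl.state();print(s['eef_pos'],s['tool_rot'],s['joint_pos'],s['force'])
for z in (125,147): print(proj(m,(463.8,130.7,z)))
E
```

```text
[463.59332593 129.36397495 347.84163677] [3.06850700e+00 6.73023776e-01 3.35828522e-04] [ 0.35208089  0.11756133 -0.75430504  1.87174904  0.08699048  1.18512349
 -1.57051794] [-0.25542233 -0.22032937 -0.15001007]
[314.98574788 270.10213443]
[314.58130837 287.51863649]
```

View pics/w8b.png

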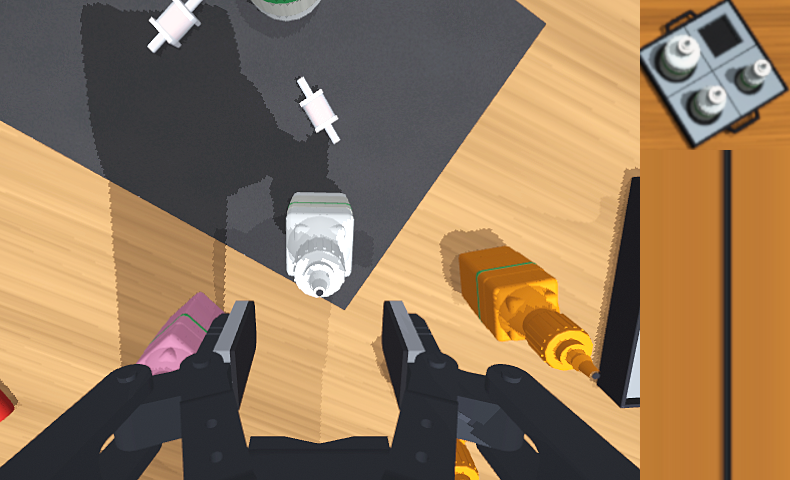

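>>> servo_tool(
  moves=[
    [-1,-2,-15,0],
    [-1,-2,-40,0],
    [-1,-2,-60,0],
    [-1,-2,-72,0],
    [-1,-2,-78,0],
    [-1,-2,-78,0],
    [-1,-2,-78,0],
    [-1,-2,-78,0],
  ],
)

```text
time_s: 26.6
eef_pos: [463.0, 127.6, 270.8]
tool_rot: [3.068, 0.673, 0.003]
force: [0.5, -0.2, -0.6]
grip_width: 51.3
```

>>> servo_tool(
  moves=[
    [0,0,0,0],
    [0,0,0,0],
    [0,0,0,0],
    [0,0,0,0],
    [0,0,0,0],
    [0,0,0,0],
    [0,0,0,0],
    [0,0,0,0],
  ],
  jaw=0,
)

```text
time_s: 27.27
eef_pos: [462.9, 127.7, 270.6]
tool_rot: [3.069, 0.673, 0.002]
force: [-1.5, 1.2, 6.1]
grip_width: 26.9
```

>>> servo_tool(
  moves=[
    [0,0,5,0],
    [0,0,25,0],
    [0,0,55,0],
    [0,0,90,0],
    [0,0,125,0],
    [0,0,155,0],
    [0,0,180,0],
    [0,0,195,0],
  ],
)

```text
time_s: 27.93
eef_pos: [462.4, 127.6, 468.0]
tool_rot: [3.068, 0.673, 0.005]
force: [0.8, -0.1, -1.1]
grip_width: 26.7
```

>>> servo_tool(
  moves=[
    [5,-11,0,0],
    [15,-34,0,0],
    [28,-65,0,0.02],
    [41,-96,0,0.03],
    [55,-128,0,0.04],
    [69,-160,0,0.05],
    [83,-192,0,0.06],
    [97,-224,0,0.06],
  ],
)

```text
time_s: 28.6
eef_pos: [559.7, -99.4, 463.2]
tool_rot: [-3.047, -0.765, 0.003]
force: [0.5, 0.1, -1.0]
grip_width: 26.4
```

>>> servo_tool(
  moves=[
    [14,-32,0,0],
    [28,-64,0,0],
    [41,-95,0,0],
    [52,-121,0,0],
    [60,-139,0,0],
    [64,-147,0,0],
    [64,-148,0,0],
    [64,-148,0,0],
  ],
)

```text
time_s: 29.27
eef_pos: [623.5, -244.3, 463.7]
tool_rot: [-3.046, -0.765, 0.002]
force: [0.1, 0.7, -1.7]
grip_width: 26.7
```

```bash
python3 - <<'E'
from h import *
im,m=snap('wrist','w9'); cv2.imwrite('pics/w9b.png',im)
s=ctrl.state();print(s['eef_pos'],s['tool_rot'],s['grip_width'],s['force'])
E
```

```text
[ 623.48043458 -243.35718215  464.30401925] [-3.04550516e+00 -7.66829244e-01  5.35612726e-04] 26.68281248112963 [ 0.09016722  0.55986169 -1.00926535]
```

View pics/w9b.png

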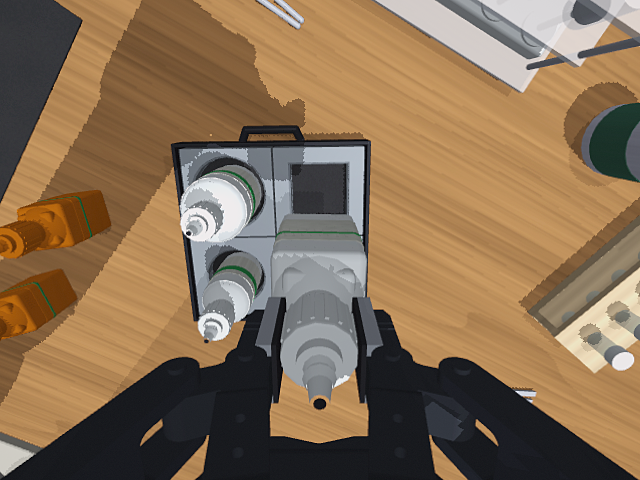

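>>> servo_tool(
  moves=[
    [0,0,-10,0],
    [0,0,-35,0],
    [0,0,-70,0],
    [0,0,-105,0],
    [0,0,-137,0],
    [0,0,-160,0],
    [0,0,-173,0],
    [0,0,-177,0],
  ],
)

```text
time_s: 29.98
eef_pos: [622.7, -243.6, 285.2]
tool_rot: [-3.045, -0.766, 0.004]
force: [0.4, 0.2, -1.0]
grip_width: 26.8
```

>>> servo_tool(
  moves=[
    [0,0,-3,0],
    [0,0,-6,0],
    [0,0,-8,0],
    [0,0,-10,0],
    [0,0,-11,0],
    [0,0,-12,0],
    [0,0,-12,0],
    [0,0,-12,0],
  ],
)

```text
time_s: 30.65
eef_pos: [623.8, -244.6, 276.7]
tool_rot: [3.046, 0.765, 0.002]
force: [-1.5, 0.1, 3.9]
grip_width: 26.9
```

>>> servo_tool(
  moves=[
    [0,0,0,0],
    [0,0,0,0],
    [0,0,0,0],
    [0,0,5,0],
    [0,0,27,0],
    [0,0,65,0],
    [0,0,102,0],
    [0,0,130,0],
  ],
  jaw=60,
)

```text
time_s: 31.32
eef_pos: [623.6, -244.5, 409.3]
tool_rot: [3.046, 0.765, 0.003]
force: [1.0, -0.3, 0.7]
grip_width: 51.1
```

>>> servo_tool(
  moves=[
    [-10,-4,10,0],
    [-35,-15,20,0],
    [-65,-28,30,0],
    [-90,-38,35,0],
    [-105,-44,35,0],
    [-110,-46,35,0],
    [-110,-46,35,0],
    [-110,-46,35,0],
  ],
)

```text
time_s: 31.98
eef_pos: [514.0, -290.2, 440.5]
tool_rot: [-3.047, -0.765, -0.0]
force: [-0.2, -0.1, 0.2]
grip_width: 51.1
```

```bash
python3 - <<'E'
from h import *
im,m=snap('wrist','w10'); cv2.imwrite('pics/w10b.png',im)
im2,m2=snap('scene','s10'); im3,_=snap('top','t10')
cv2.imwrite('pics/end.png',np.hstack([cv2.resize(im[:330],(450,300)),cv2.resize(im2[150:430,130:530],(350,300))]))
W=dict(large=(579,-161.3,167),med=(496.5,-206.9,159),small=(541.7,-290.1,147),sq=(624,-244.5,153))
for k,P in W.items(): p=proj(m,P);print(k,p,p*[450/640,300/330])
a=cv2.imread('pics/top0.png');d=cv2.absdiff(a,im3).max(2)
print('sealed diffs',d[178:212,160:194].mean(),d[178:214,208:243].mean())
s=ctrl.state();print(s['force'],s['time_s'])
E
```

```text
large [169.74671785  41.92819236] [119.35316099  38.11653851]
med [193.5420433  203.55209821] [136.0842492  185.04736201]
small [336.52973047 198.97831458] [236.62246673 180.88937689]
sq [336.95642296  45.69610574] [236.9224849   41.54191431]
sealed diffs 5.7690311418685125 5.412698412698413
[0.28084411 0.1296319  0.3886167 ] 32.1333
```

View pics/end.png

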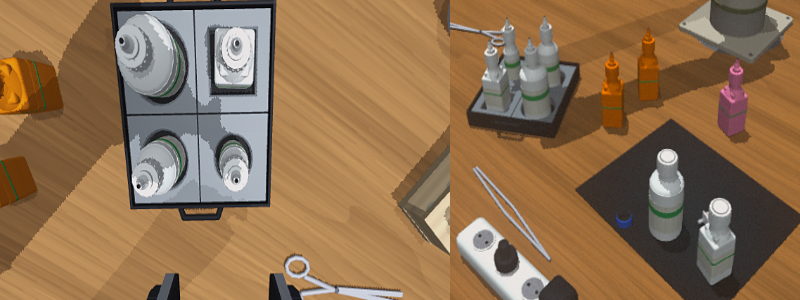

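```bash
python3 -c "
from h import *
print(ctrl.close_job())"
```

```text
the job is handed in; nothing more can be done
None
```

I stood all four nozzle bottles in their matching inserts in the caddy and handed the job in at about 32 s of the 115 s allowed. Each bottle was gripped by its cap, set down until the wrist force showed it on the well floor, and released there. The square bottle was turned about 3° to line up with its well.

- **Bottle positions:** in the final wrist picture every nozzle tip is within a few mm of where a bottle standing upright at its measured well centre would show it. The heights at contact matched the well floor to about 1 mm.
- **Sealed bottles:** they stand where they were. The picture shows no shift, and the top-camera differences at their spots are small.
- **Arm:** it ended clear of everything, with near-zero force.
- **Disagreement:** the top and wrist cameras differed by about 4 mm on positions. I used the wrist values for both picking and placing, so the difference largely cancelled out. No check failed.

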